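Load the setting ring on the expanding arbor and start its draw screw

TASK

Slip the setting ring over the knurled screw head and down the expanding arbor until it lies flat on the seat, and let go of it. Then start the arbor's draw screw so that its thread cannot cross: turn the head backward (anticlockwise from above) until you feel the screw drop into the start of its thread, then forward (clockwise) one full turn from there, regripping as needed. Finish still gripping the head with the screw just started, the ring on its seat and the loose parts round about left where they are.

Things in the scene. Friction and masses are not known exactly. Their poses are not given: they have to be found in the camera images.
- setting_ring: Steel setting ring lying flat: outside diameter 62 mm, 20 mm high, groove round the rim, 0.3 kg. Its bore looks 30 mm but passes only posts up to 21 mm. Origin: centre of its underside; z up along its axis. Grip it across the outside from above.
- arbor_stand: Expanding-arbor stand fixed to the plate: dark round foot 90 mm across and 12 mm high with three cap screws, on it a bright shoulder 44 mm across whose flat top is the seat at 35 mm height, and on that the collapsed, slitted arbor, 17 mm across, its top at 57 mm height. Origin: centre of the underside, on the axis, which is vertical.
- seat (a point): Point on the arbor's axis at the height of the seat (35 mm above the plate), where the centre of the ring's underside must come to lie. z up.
- screw_head: Knurled cylindrical head of the draw screw on the arbor's axis, 16 mm across, 17 mm high, with a dark line across its top that shows its turning; it passes through the ring. Origin: centre of its underside, 71 mm above the plate at travel 0. The screw is captive: it only turns and moves along its axis, at most 2 mm up from travel 0. It weighs 0.12 kg and sinks by its weight when let go.
- screw_top (a point): Centre of the head's top face: 88 mm above the plate at travel 0, about 76 mm when started by one turn; the ring's top then lies at 55 mm, so fingertips stay above that and grip the upper part of the head.
- draw_screw (a joint): Turning angle of the screw, rad; grows forward (clockwise from above). At 0 the screw's tooth is at the top end of the thread; it starts at 0.5 to 1.8. Light friction (0.006 Nm). Turned back to about -0.2, the screw, released or gently pressed, drops 6 mm; turned back further it climbs again and would drop again once every turn.
- screw_travel (a joint): Downward travel of the screw, m; right-hand thread, 6 mm lead, 1 mm axial play. Rests at 0.0005 to 0.0018 at first; turning back raises it to 0; about 0.006 after the drop; about 0.012 one turn forward from there. A screw held up in the grip does not drop and then jams when turned forward: let it down first. Stop at 0.0155.
- flange: Bystander: turned steel flange with a hub and six small holes, 64 mm across, 26 mm high. Origin: centre of its underside.
- bush: Bystander: bronze bush, 28 mm across, 27 mm high. Origin: centre of its underside.
- plug: Bystander: plug gauge lying flat, 16 mm thick, 112 mm long along its own y. Origin: middle of its underside.
- square: Bystander: upright cylinder square, 38 mm across, 80 mm high. Origin: centre of its underside.
Things that resemble listed ones, but are neither listed nor needed, are in the scene too. Leave any green or purple look-alike of the setting_ring alone.

How it is judged (in metres and radians):
On the way, in this order (a step that is already met when the one before it is completed fails the run):
1. the ring lies flat on the seat round the arbor and is let go (horizontal distance between setting_ring and seat below 0.008 m and z of setting_ring in the frame of seat between -0.003 and 0.003 m and angle between setting_ring's own z axis and vertical below 0.08 rad and contact force between the fingers and setting_ring below 0.1 N), for 0.2 s.
2. the screw has been turned backward past the end of the thread and has dropped into its start, the ring still on the seat (value of joint draw_screw below -0.03 rad and value of joint screw_travel above 0.0038 m and horizontal distance between setting_ring and seat below 0.008 m and z of setting_ring in the frame of seat between -0.003 and 0.003 m and angle between setting_ring's own z axis and vertical below 0.08 rad), for 0.1 s.
At the end, for the whole second after the job is handed in: Travel 10.2 to 13.8 mm (one turn from the drop, within about 0.3 turn), screw still, head gripped with over 1 N; ring untouched by the fingers on the seat: within 8 mm of the axis and 3 mm of the seat height, tilted under 0.08 rad (all of step 1 and value of joint screw_travel between 0.0102 and 0.0138 m and velocity of joint draw_screw between -0.1 and 0.1 rad/s and contact force between the fingers and screw_head above 1 N); the arm keeps its last pose, push and grip.
It fails at once if the turned flange is moved more than 15 mm (distance of flange from where it was at the start of the episode above 0.015 m).
It fails at once if the bush is moved more than 15 mm (distance of bush from where it was at the start of the episode above 0.015 m).
It fails at once if the plug gauge is moved more than 15 mm (distance of plug from where it was at the start of the episode above 0.015 m).
It fails at once if the cylinder square is moved more than 15 mm (distance of square from where it was at the start of the episode above 0.015 m).
It also fails if it takes over 72 s, if anything falls off the work surface, if the arm or the gripper's body presses on something with over 40 N, if the wrist force passes 120 N, or if a joint passes its speed limit or range.

ROBOT

A 6-joint arm with a two-finger parallel gripper is mounted at the origin on a cart in front of the work surface, level with it; the furniture and walls round the work are solid. World frame = base frame: x ahead of the robot, y to its left, z up, the work surface at z = 0. Lengths are in mm, angles in rad, forces in N, time in s.
With the tool pointing down it reaches from about 350 to 775 mm from the base axis. Payload 7.3 kg.
Tool frame: the origin (TCP) lies on the front face of the gripper's body, between the roots of the fingers; the fingertips stand 66 mm ahead of it and the grasp point (between the pads) lies 47 mm ahead of it (bot.tip_extent is the distance from the TCP to the fingertips, in mm); z points along the fingers, y is the line along which they close (so a half turn about z gives the same grasp; the last joint's range is limited). The gripper opens to 92 mm and grips with 3 to 60 N. Pads are 19 mm wide; open, the fingers measure 130 mm over their backs; the gripper's body (75 mm by 190 mm) begins 47 mm behind the grasp point.
Start: joints at [-1.292, 0.342, 1.524, -0, 1.275, -0.146], TCP at [216.395, -478.343, 292.241] pointing down, gripper open.
Joint ranges: [-2.53, 2.53], [-0.77, 2.02], [0.04, 2.7], [-1, 4.14], [0.28, 2.66], [-3.11, 3.11]. Speed limits (rad/s): [2.57, 2.57, 3.14, 3.14, 3.14, 3.14].

INTERFACE

Orientations are given as [roll, pitch, yaw] about the fixed x, y, z axes, in that order (R = Rz(yaw) Ry(pitch) Rx(roll)).
In Python, from plant import readout, viewer, order, bot gives the robot as it stands.
- The arm moves only by the shell command python3 -m creep 'ROWS'. ROWS is text: rows parted by semicolons, each of 7 numbers parted by spaces: the shift along the world's x, y, z in m, then the turn, a rotation vector about the world's x, y, z in rad, then the opening in per cent of the stroke, from 0 (shut) to 100 (fully open). A call has 1 to 8 rows; each row shifts and turns the commanded pose from where the row before left it; what a row does not reach is not made up. A row lasts 1/12 s, in which the tool goes at most 41.7 mm and 7.16 degrees, less where a joint would pass 70% of its speed; a pose out of reach is approached as far as the arm can. A call is refused whole if a number of a shift passes 0.0417 or a number of a turn 0.125, either way. A call with a gripper value outside its range is refused whole. The fingers move at their own pace and stop on an object; the grip force is fixed at half the most. Time passes only in rows, so rows that do not move let the fingers close. It gives the time, the measured TCP pose, the force, the opening and the grip force at its end, in the units of the state.
- readout.get_obs(): the state, without advancing time (a new reading comes with each control period).
- viewer.capture(name): name is "scene" or "top" or "wrist"; returns the picture (420x560x3 uint8, red, green, blue); there is no depth.
- viewer.camera_info(name): a dict with "fx", "fy", "cx", "cy" (pixels), "D" ([k1, k2, p1, p2, k3] as OpenCV has them; the pictures are not rectified), "origin" and "rotation" of the camera in the world. Camera axes: x right, y up, looking along -z (the intrinsics and any distortion apply to the point x, -y, -z); pixel columns grow to the right and rows downward; lengths in mm; the calibration is good to about 2 mm. A picture is of the moment at which its call begins: read the wrist's pose just before it. camera_info takes no time and is no camera call; for the wrist camera it gives the pose at the moment of the call.
- order.close_job(): hands the job in; it is judged then, once.
The state is a dict: "time": time; "joint_positions": joint angles; "dq": joint speeds; "tau": joint torques, N m; "tool_pos": TCP position; "tcp_rot": TCP orientation; "contact_force": force on the tool from outside, world axes, zero at the start; "moment": the same for the moment, N m; "grip_width": finger opening in mm; "finger_force": force on a finger pad.
Only numpy, scipy, OpenCV 4.12 (cv2) and the standard library are available. Lean on these libraries where they do the work, as an engineer would, in place of code of your own. Each camera call takes 0.05 s, during which the arm holds its last target. There are 200 camera calls.

## Working session

There is one attempt and no reset: what is moved stays moved. The work goes in short steps, Python scripts to look and compute and a shell command to move; the robot and the scene stay as the last step left them, time stands still between calls to the robot, and variables do not carry over. Pictures are saved under pics/ and viewed, at most 10 in all, crops included, and the job is handed in when it is done.

```bash
mkdir -p pics; ls
python3 - <<'E'
from plant import readout, viewer
import cv2
for n in("top","scene"):
    im=viewer.capture(n); cv2.imwrite(f"pics/{n}0.png",im[:,:,::-1]); c=viewer.camera_info(n); print(n,c)
print(readout.get_obs())
E
```

```text
pics
top {'fx': 450.5943344520953, 'fy': 450.5943344520953, 'cx': 274.55122265474597, 'cy': 215.79601687078576, 'D': array([-0.041373,  0.      ,  0.      ,  0.      ,  0.      ]), 'origin': array([ 321.24763702,   74.37912468, 1450.83979735]), 'rotation': array([ 0.14947604, -0.00330414, -1.56396669])}
scene {'fx': 442.2328810709223, 'fy': 442.2328810709223, 'cx': 275.7785734174387, 'cy': 209.19751208940878, 'D': array([0.04531362, 0.        , 0.        , 0.        , 0.        ]), 'origin': array([-76.86386383, 454.53493049, 912.85319519]), 'rotation': array([ 0.69700772, -0.01478402, -2.11054374])}
{'time': 0.1, 'joint_positions': array([-1.29195213e+00,  3.42653316e-01,  1.52488589e+00, -2.59360599e-05,
        1.27540483e+00, -1.46024023e-01]), 'dq': array([ 0.0003667 , -0.00258963, -0.00273776, -0.00090463, -0.00188496,
        0.00035642]), 'tau': array([ 1.49335719e-03, -4.32005775e+01, -2.44693583e+01,  7.18505052e-02,
        5.26183890e-02, -5.86485953e-05]), 'tool_pos': array([ 216.33561013, -478.06826328,  291.62668839]), 'tcp_rot': array([-3.14025204e+00, -1.72095092e-04,  4.24875672e-01]), 'contact_force': array([ 0.74445924, -0.00252988, -0.38954605]), 'moment': array([-0.00450463,  0.00942049,  0.03333524]), 'finger_force': 0.0, 'grip_width': 91.82405995754648}
```

View pics/top0.png

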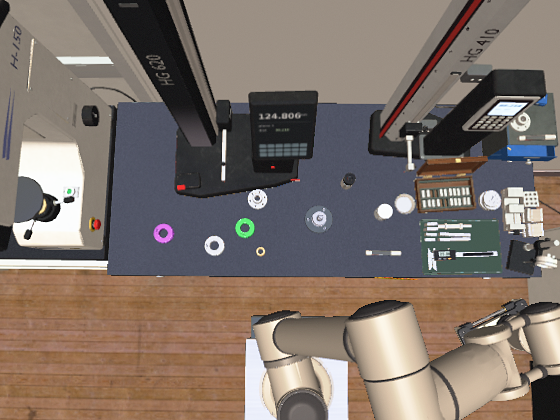

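View pics/scene0.png

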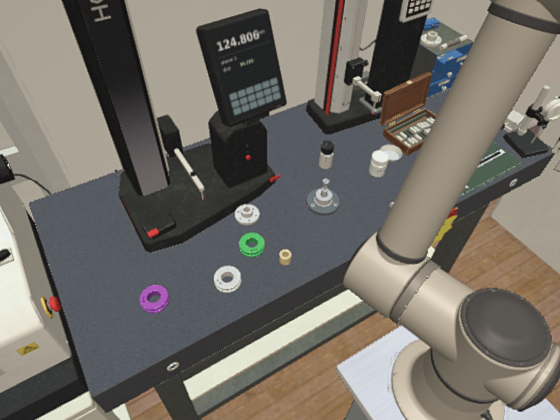

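The top view shows the steel ring at about (214,245), the arbor at (319,219), the green look-alike at (245,228), the flange at (257,199) and the bush at (261,252). In the scene view the ring is at (228,279) and the arbor at (323,195).

```bash
cat > h.py <<'E'
import numpy as np, cv2
from scipy.spatial.transform import Rotation as R
from plant import readout, viewer
def ray(c,uv):
    K=np.array([[c['fx'],0,c['cx']],[0,c['fy'],c['cy']],[0,0,1.]])
    p=cv2.undistortPoints(np.array([[uv]],float),K,np.array(c['D']))[0,0]
    return np.array(c['origin']),R.from_euler('xyz',c['rotation']).as_matrix()@np.array([p[0],-p[1],-1])
def onz(c,uv,z):
    o,d=ray(c,uv); return o+d*(z-o[2])/d[2]
def proj(c,P):
    q=R.from_euler('xyz',c['rotation']).as_matrix().T@(np.array(P,float)-c['origin']); q=np.array([q[0],-q[1],-q[2]])
    K=np.array([[c['fx'],0,c['cx']],[0,c['fy'],c['cy']],[0,0,1.]])
    return cv2.projectPoints(q.reshape(1,1,3),np.zeros(3),np.zeros(3),K,np.array(c['D']))[0].ravel()
def blobs(im,lo=130,sat=60,amin=20):
    h=cv2.cvtColor(im,cv2.COLOR_RGB2HSV); m=((h[...,2]>lo)&(h[...,1]<sat)).astype(np.uint8)
    return [cv2.minEnclosingCircle(k)+(cv2.contourArea(k),) for k in cv2.findContours(m,cv2.RETR_EXTERNAL,cv2.CHAIN_APPROX_NONE)[0] if cv2.contourArea(k)>amin]
E
python3 - <<'E'
from h import *
for n,g in(("top",[(214,245),(319,219),(257,199)]),("scene",[(228,279),(323,195),(247,214)])):
    im=cv2.imread(f"pics/{n}0.png")[:,:,::-1].copy(); c=viewer.camera_info(n)
    for b in blobs(im):
        for q in g:
            if np.hypot(*np.subtract(b[0],q))<20: print(n,np.round(b[0],1),round(b[1],1),b[2],*[np.round(onz(c,b[0],z)[:2]) for z in(10,20,35,80)])
    print(onz(c,{'top':(245,228),'scene':(252,244)}[n],10),onz(c,{'top':(261,252),'scene':(285,257)}[n],14))
c=viewer.camera_info('wrist');print(c, readout.get_obs()['tool_pos'])
E
```

```text
top [214.1 245.2] 10.2 290.5 [441. 264.] [441. 263.] [439. 261.] [436. 255.]
top [322. 219.] 11.2 191.5 [529. -82.] [527. -81.] [525. -80.] [519. -75.]
top [257.  198.8] 10.0 281.0 [594. 129.] [592. 128.] [589. 128.] [580. 126.]
[497.82265509 165.99808546  10.        ] [420.67259342 113.49721465  14.        ]
scene [227.3 278.9] 14.2 569.5 [439. 262.] [433. 264.] [425. 268.] [399. 277.]
scene [246.9 214. ] 12.3 382.5 [589. 129.] [582. 132.] [570. 138.] [537. 154.]
scene [323.2 196.7] 10.1 267.0 [538. -80.] [531. -74.] [521. -65.] [490. -39.]
scene [325.5 180.5] 2.9 21.0 [ 585. -121.] [ 577. -114.] [ 566. -105.] [533. -76.]
[497.4696768  164.06237286  10.        ] [420.62696607 114.87051544  14.        ]
{'fx': 310.2016571731459, 'fy': 310.2016571731459, 'cx': 276.0075137210592, 'cy': 204.5771136929804, 'D': array([-0.0700806,  0.       ,  0.       ,  0.       ,  0.       ]), 'origin': array([ 279.97613046, -448.72458718,  385.21916773]), 'rotation': array([-0.26682843,  0.00221096, -1.14581205])} [ 216.33561013 -478.06826328  291.62668839]
```

```bash
python3 -m creep '.021 .028 0 0 0 0 100;.021 .028 0 0 0 0 100;.021 .028 0 0 0 0 100;.021 .028 0 0 0 0 100;.021 .028 0 0 0 0 100;.021 .028 0 0 0 0 100;.021 .028 0 0 0 0 100' && python3 -m creep '.021 .028 0 0 0 0.08 100;.021 .028 0 0 0 0.08 100;.021 .028 0 0 0 0.08 100;.021 .028 0 0 0 0.08 100;.021 .028 0 0 0 0.08 100;.021 .028 0 0 0 0.08 100;.021 .028 0 0 0 0.08 100;0 0 0 0 0 0 100'
python3 - <<'E'
from h import *
c=viewer.camera_info('wrist'); im=viewer.capture('wrist'); cv2.imwrite('pics/w1.png',im[:,:,::-1]); print(c,readout.get_obs()['time'])
print(proj(c,(525,-78,35)),proj(c,(525,-78,88)))
E
```

```text
time: 0.68
tool_pos: [364.0, -280.7, 292.0]
tcp_rot: [-3.141, 0.0, 0.425]
contact_force: [1.3, -0.1, 0.4]
grip_width: 91.6
finger_force: 0.0
time: 1.35
tool_pos: [512.7, -81.9, 291.7]
tcp_rot: [-3.141, -0.002, 0.993]
contact_force: [-0.5, -0.0, -0.2]
grip_width: 92.0
finger_force: 0.0
{'fx': 310.2016571731459, 'fy': 310.2016571731459, 'cx': 276.0075137210592, 'cy': 204.5771136929804, 'D': array([-0.0700806,  0.       ,  0.       ,  0.       ,  0.       ]), 'origin': array([550.38270558, -22.48087217, 385.4923115 ]), 'rotation': array([-0.26438873,  0.00118125, -0.57731563])} 1.4
[284.27749122 175.41368872] [285.61309603 184.65548641]
```

View pics/w1.png

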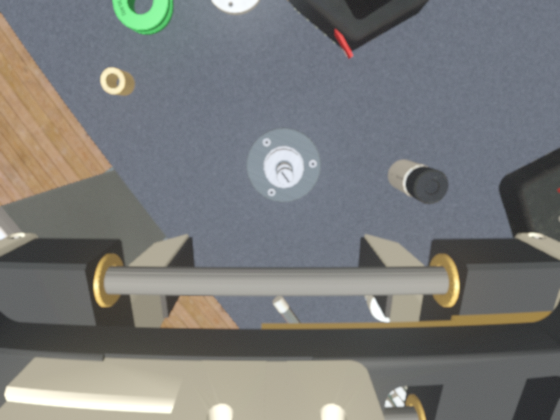

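The wrist view shows the arbor's foot centred near (284,165) and the seat with the head near (284,168). The square is at (420,180), the bush at (117,81) and the green ring at (142,8). Next I measure the axis from the foot and shoulder circles.

Run:
```python
from h import *
im=cv2.imread('pics/w1.png')[:,:,::-1].copy()
c=dict(fx=310.2016571731459,fy=310.2016571731459,cx=276.0075137210592,cy=204.5771136929804,D=np.array([-0.0700806,0,0,0,0]),origin=np.array([550.38270558,-22.48087217,385.4923115]),rotation=np.array([-0.26438873,0.00118125,-0.57731563]))
h=cv2.cvtColor(im,cv2.COLOR_RGB2HSV)
print(im[165,240:330:4].tolist())
for nm,m,z in(("foot",(h[...,1]<85)&(h[...,2]>95),12),("seat",(h[...,2]>165)&(h[...,1]<60),35)):
    m=m.astype(np.uint8); m[:,:235]=0;m[:,335:]=0;m[:115]=0;m[215:]=0
    for k in cv2.findContours(m,0,1)[0]:
        if cv2.contourArea(k)>200:
            P=np.array([onz(c,p[0],z)[:2] for p in cv2.convexHull(k)],np.float32); print(nm,cv2.fitEllipse(P),cv2.minEnclosingCircle(P))
```

```text
[[117, 123, 135], [119, 126, 138], [139, 151, 158], [140, 152, 160], [140, 151, 160], [140, 151, 160], [198, 204, 212], [227, 232, 242], [230, 235, 245], [181, 188, 197], [182, 185, 189], [210, 214, 221], [188, 190, 194], [203, 210, 219], [232, 237, 246], [229, 234, 243], [157, 166, 173], [159, 167, 175], [187, 192, 200], [178, 186, 193], [126, 135, 143], [118, 124, 137], [118, 125, 137]]Traceback (most recent call last):
  File "<stdin>", line 10, in <module>
cv2.error: OpenCV(4.12.0) /io/opencv/modules/imgproc/src/shapedescr.cpp:361: error: (-201:Incorrect size of input array) There should be at least 5 points to fit the ellipse in function 'fitEllipseNoDirect'
```

```bash
cat >> h.py <<'E'
def arbor(im,c,g,lo_foot=133,lo_seat=175):
    out=[]
    for nm,t,z in(("foot",lo_foot,12),("seat",lo_seat,35)):
        m=(im.min(2)>t).astype(np.uint8); w=np.zeros_like(m); cv2.circle(w,(int(g[0]),int(g[1])),g[2],1,-1); m*=w
        m=cv2.morphologyEx(m,cv2.MORPH_OPEN,np.ones((3,3)))
        k=max(cv2.findContours(m,0,1)[0],key=cv2.contourArea)
        P=np.array([onz(c,p[0],z)[:2] for p in cv2.convexHull(k)],np.float32)
        out.append((nm,cv2.fitEllipse(P),cv2.minEnclosingCircle(P)))
    return out
E
python3 - <<'E'
from h import *
im=cv2.imread('pics/w1.png')[:,:,::-1].copy()
c=dict(fx=310.2016571731459,fy=310.2016571731459,cx=276.0075137210592,cy=204.5771136929804,D=np.array([-0.0700806,0,0,0,0]),origin=np.array([550.38270558,-22.48087217,385.4923115]),rotation=np.array([-0.26438873,0.00118125,-0.57731563]))
for r in arbor(im,c,(284,166,50)): print(r)
E
```

```text
('foot', ((528.681884765625, -70.98583221435547), (86.63550567626953, 87.09343719482422), 22.80460548400879), ((528.4064331054688, -71.05939483642578), 43.825531005859375))
('seat', ((529.485595703125, -69.25048065185547), (45.87039566040039, 48.21037292480469), 153.97633361816406), ((529.6258544921875, -69.4025650024414), 24.09016990661621))
```

```bash
python3 -m creep '-.0073 .0345 0 0 0 0 100;-.0073 .0345 0 0 0 0 100;-.0073 .0345 0 0 0 0 100;-.0073 .0345 -.01 0 0 0 100;-.0073 .0345 -.01 0 0 0 100;-.0073 .0345 -.01 0 0 0 100;-.0073 .0345 -.01 0 0 0 100' >/dev/null && python3 -m creep '-.0073 .0345 -.01 0 0 0 100;-.0073 .0345 -.01 0 0 0 100;-.0073 .0345 -.01 0 0 0 100;0 0 0 0 0 0 100'
python3 - <<'E'
from h import *
c=viewer.camera_info('wrist'); im=viewer.capture('wrist'); cv2.imwrite('pics/w2.png',im[:,:,::-1]); print(c['origin'],readout.get_obs()['tool_pos'])
g=proj(c,(440,263,20)); print(g)
m=(im.min(2)>150).astype(np.uint8); n,l,s,ce=cv2.connectedComponentsWithStats(m)
for k in cv2.findContours(m,0,1)[0]:
    (u,v),r=cv2.minEnclosingCircle(k)
    if np.hypot(u-g[0],v-g[1])<60 and r>10:
        P=np.array([onz(c,p[0],20)[:2] for p in cv2.convexHull(k)],np.float32); print((u,v),r,len(P)>4 and cv2.fitEllipse(P),cv2.minEnclosingCircle(P))
E
```

```text
time: 2.32
tool_pos: [435.1, 261.8, 220.3]
tcp_rot: [-3.139, 0.002, 0.987]
contact_force: [-1.4, 0.0, -1.0]
grip_width: 91.8
finger_force: 0.0
[473.5864645  321.18552382 313.73344993] [436.05158152 259.75972385 220.99262478]
[281.33442395 190.93908258]
(281.7617492675781, 188.67449951171875) 33.264774322509766 ((441.01171875, 263.91741943359375), (63.849056243896484, 65.34156799316406), 152.80258178710938) ((441.40435791015625, 263.9132995605469), 32.771751403808594)
```

View pics/w2.png

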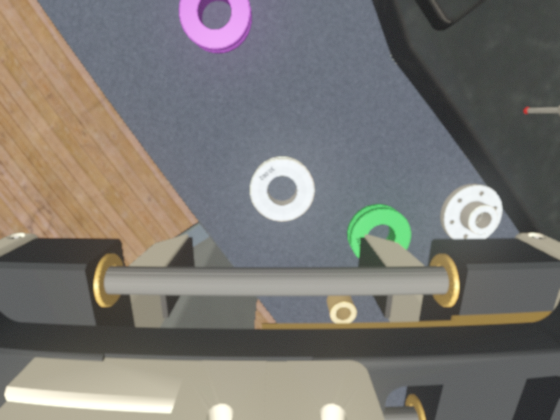

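The ring is at (282,188), which maps to about (441,264). The green ring at (380,232) leaves the right finger little room, so I turn a bit more before descending.

```bash
python3 -m creep '.0025 .0015 -.02 0 0 .12 100;.0025 .0015 -.03 0 0 .12 100;0 0 -.035 0 0 0 100;0 0 -.03 0 0 0 100;0 0 -.02 0 0 0 100;0 0 -.012 0 0 0 100;0 0 0 0 0 0 100;0 0 0 0 0 0 100'; python3 -m creep '0 0 0 0 0 0 100'; python3 -c "
from plant import readout;print(readout.get_obs()['tool_pos'])"
```

```text
time: 3.03
tool_pos: [442.9, 260.1, 75.3]
tcp_rot: [-3.141, 0.001, 1.223]
contact_force: [-0.3, -0.9, 0.9]
grip_width: 91.9
finger_force: 0.0
time: 3.12
tool_pos: [443.4, 260.9, 76.3]
tcp_rot: [3.14, -0.001, 1.223]
contact_force: [0.6, 0.3, 0.4]
grip_width: 91.7
finger_force: 0.0
[443.38562176 260.91238664  76.33296911]
```

```bash
python3 -m creep '-.002 .003 -.004 0 0 0 100;0 0 0 0 0 0 55;0 0 0 0 0 0 55;0 0 0 0 0 0 50;0 0 0 0 0 0 50;0 0 0 0 0 0 50;0 0 0 0 0 0 50;0 0 0 0 0 0 50'
```

```text
time: 3.78
tool_pos: [440.6, 264.7, 71.4]
tcp_rot: [3.141, -0.0, 1.225]
contact_force: [0.8, -1.1, 0.7]
grip_width: 58.6
finger_force: 29.9
```

```bash
python3 -m creep '0 0 .03 0 0 0 50;0 0 .035 0 0 0 50;0 0 .035 0 0 0 50;0 0 .04 0 0 0 50;.0088 -.0335 0 0 0 -.12 50;.0088 -.0335 0 0 0 -.12 50;.0088 -.0335 0 0 0 -.12 50;.0088 -.0335 0 0 0 -.12 50' && python3 -m creep '.0088 -.0335 0 0 0 -.12 50;.0088 -.0335 0 0 0 -.12 50;.0088 -.0335 0 0 0 -.12 50;.0088 -.0335 0 0 0 -.12 50;.0088 -.0335 0 0 0 -.12 50;.0088 -.0335 0 0 0 -.12 50;0 0 0 0 0 0 50;0 0 0 0 0 0 50'
python3 - <<'E'
from h import *
for i in range(3):
    c=viewer.camera_info('wrist'); print(readout.get_obs()['tool_pos'],c['origin'],c['rotation']); im=viewer.capture('wrist')
cv2.imwrite('pics/w3.png',im[:,:,::-1]); np.save('w3.npy',im)
print(proj(c,(529,-70,35)),proj(c,(529,-70,88)))
try: print(arbor(im,c,(*proj(c,(529,-70,20)),70)))
except Exception as e: print(e)
E
```

```text
time: 4.45
tool_pos: [475.2, 129.4, 211.1]
tcp_rot: [-3.141, 0.001, 0.74]
contact_force: [1.0, 0.7, -2.5]
grip_width: 58.8
finger_force: 30.0
time: 5.12
tool_pos: [528.2, -71.9, 210.5]
tcp_rot: [-3.141, 0.001, 0.022]
contact_force: [-0.6, -0.1, -2.5]
grip_width: 58.5
finger_force: 30.0
[528.17469811 -71.94711959 210.46565476] [598.20816449 -70.17339175 303.94384201] [-2.68837966e-01  1.16236817e-03 -1.54866106e+00]
[527.83431688 -70.62699473 210.4957579 ] [597.90772148 -68.72834475 303.94091387] [-0.26926356  0.00158666 -1.54640969]
[527.76210875 -69.81544647 210.61375375] [597.82149204 -67.81593063 304.09173957] [-0.26913185  0.00156397 -1.54499967]
[276.93350308 198.79851533] [277.02872468 216.78412718]
[('foot', ((500.40191650390625, -70.58491516113281), (99.558837890625, 108.33271026611328), 9.930732727050781), ((496.33221435546875, -70.28065490722656), 55.98616409301758)), ('seat', ((493.135986328125, -70.63040924072266), (52.57123947143555, 94.13479614257812), 2.0485124588012695), ((489.88970947265625, -70.60295104980469), 48.906700134277344))]
```

View pics/w3.png

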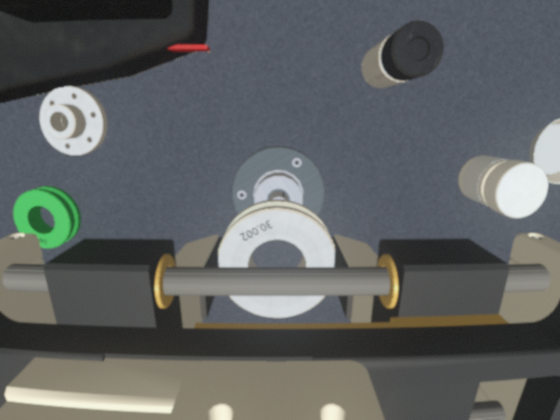

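The held ring is at (277,260) and the foot's visible arc is centred near (278,193). I fit both circles in the tool-relative frame to get the offset between them.

```bash
cat >> h.py <<'E'
from scipy.optimize import least_squares
def cfit(P,r=None):
    f=(lambda q:np.hypot(P[:,0]-q[0],P[:,1]-q[1])-(q[2] if r is None else r))
    s=least_squares(f,[*P.mean(0),r or 30],loss='soft_l1',f_scale=.7); return np.round(s.x if r is None else s.x[:2],2),round(float(np.sqrt(np.median(s.fun**2))),2)
E
python3 - <<'E'
from h import *
im=np.load('w3.npy'); tcp=np.array([527.76,-69.82])
c=dict(viewer.camera_info('wrist')); c.update(origin=np.array([597.82,-67.816,304.092]),rotation=np.array([-.26913,.001564,-1.545]))
g=cv2.GaussianBlur(im.min(2),(3,3),0).astype(float)
def edge(cen,rad,angs,thr,inward):
    out=[]
    for a in np.radians(angs):
        rr=np.arange(rad[0],rad[1],.25); rr=rr[::-1] if inward else rr
        p=[(cen[0]+r*np.cos(a),cen[1]+r*np.sin(a)) for r in rr]
        v=np.array([g[int(round(q[1])),int(round(q[0]))] for q in p]); j=np.argmax(v>thr if inward else v<thr)
        if 0<j: out.append(p[j])
    return out
print(g[185,225:245],g[285,210:226],g[300,330:340])
E1=edge((278,193),(38,58),[*range(-175,-5,5)],125,True)
P=np.array([onz(c,q,12)[:2] for q in E1]); print('foot',cfit(P),cfit(P,45))
E2=edge((277,260),(48,68),[*range(40,145,4)],185,True)
zr=159
P=np.array([onz(c,q,zr)[:2] for q in E2]); print('ring',cfit(P),cfit(P,31))
E3=edge((277,255),(14,45),[*range(-150,-25,6)],180,False)   # bore upper arc: inside dark
E3=edge((277,250),(5,40),[*range(-160,-15,6)],0,True) if 0 else []
# seat rim upper arc
E4=edge((278,196),(18,32),[*range(-160,-15,5)],190,True)
P=np.array([onz(c,q,35)[:2] for q in E4]); print('seat',cfit(P),cfit(P,22))
print(tcp)
E
```

```text
[ 94.  95.  94.  93.  91.  91.  92.  96. 102. 106. 108. 109. 110. 110.
 111. 111. 111. 112. 112. 112.] [137. 137. 137. 137. 137. 138. 138. 138. 138. 138. 138. 138. 138. 138.
 138. 138.] [95. 96. 95. 94. 93. 93. 93. 92. 87. 78.]
foot (array([536.87, -66.67,  34.58]), 0.69) (array([520.07, -75.92]), 0.57)
ring (array([524.92, -69.86,  30.41]), 0.14) (array([525.6 , -69.84]), 0.15)
seat (array([528.39, -70.73,  19.85]), 0.23) (array([525.9 , -70.75]), 0.45)
[527.76 -69.82]
```

Run:
```python
from h import *
im=np.load('w3.npy')
c=dict(viewer.camera_info('wrist')); c.update(origin=np.array([597.82,-67.816,304.092]),rotation=np.array([-.26913,.001564,-1.545]))
g=cv2.GaussianBlur(im.min(2),(3,3),0).astype(float)
for nm,cen,R0,z,r,thr,an in(('foot',(278,193),(36,56),12,45,102,range(-172,-7,4)),('seat',(278,197),(18,34),35,22,0,range(-150,-28,6)),('bore',(277,257),(18,40),159,15,0,list(range(-165,-14,6))),('ring',(277,260),(48,68),159,31,0,list(range(40,145,4)))):
    E=[]
    for a in np.radians(an):
        rr=np.arange(*R0,.25); p=np.array([(cen[0]+q*np.cos(a),cen[1]+q*np.sin(a)) for q in rr],np.float32)
        v=cv2.remap(g.astype(np.float32),p[:,:1],p[:,1:],cv2.INTER_LINEAR).ravel()
        d=v[6:]-v[:-6]; d=d if nm=='bore' else -d
        E.append(p[np.argmax(d)+3])
    P=np.array([onz(c,q,z)[:2] for q in E]); print(nm,cfit(P),cfit(P,r))
```

```text
foot (array([528.22, -70.84,  44.32]), 0.17) (array([527.35, -70.83]), 0.32)
seat (array([510.65, -71.34,  39.5 ]), 0.88) (array([528.85, -70.82]), 0.88)
bore (array([223273.6 ,   4094.85, 222774.21]), 1.68) (array([524.9, -69.8]), 0.19)
ring (array([525.15, -69.82,  31.26]), 0.06) (array([524.85, -69.82]), 0.05)
```

```bash
python3 -m creep '.003 -.001 -.02 0 0 0 50;0 0 -.02 0 0 0 50;0 0 0 0 0 0 50;0 0 0 0 0 0 50'
python3 - <<'E'
from h import *
s=[]
for i in range(4):
    o=readout.get_obs(); c=viewer.camera_info('wrist'); s.append(o['tool_pos']); im=viewer.capture('wrist')
print(np.array(s)); zr=s[-1][2]-71.4+20
np.save('w4.npy',im); cv2.imwrite('pics/w4.png',cv2.resize(im[130:330,180:380,::-1],None,fx=3,fy=3))
print(proj(c,(528,-71,12)),proj(c,(528,-71,zr)),zr,c['origin'],c['rotation'])
E
```

```text
time: 5.6
tool_pos: [530.7, -70.1, 170.7]
tcp_rot: [-3.141, 0.003, 0.027]
contact_force: [0.3, -0.1, -2.5]
grip_width: 58.6
finger_force: 30.0
[[530.65144855 -70.05062671 170.68128117]
 [531.37552736 -70.42557288 171.69305363]
 [531.79596606 -70.73929536 172.25596566]
 [531.94853357 -70.92097331 172.48801072]]
[276.37276165 209.77674525] [276.59964637 268.71648862] 121.08801071751694 [601.67135722 -68.78386639 266.21039635] [-2.65435146e-01  5.92699392e-05 -1.54474745e+00]
```

View pics/w4.png

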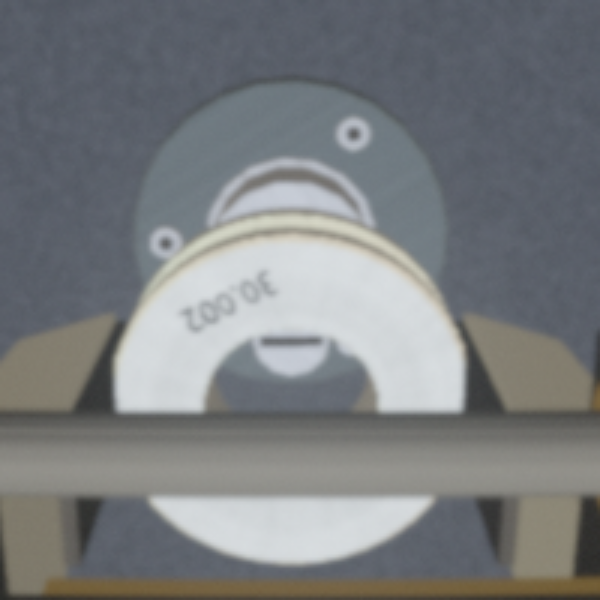

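The screw head is visible through the bore, with its lower edge at about (277,256) in the full image. The ring is centred near (277,266).

```bash
cat >> h.py <<'E'
def arcs(im,c,specs):
    g=cv2.GaussianBlur(im.min(2),(3,3),0).astype(np.float32)
    for nm,cen,R0,z,r,an,sgn in specs:
        E=[]
        for a in np.radians(list(an)):
            rr=np.arange(*R0,.25); p=np.array([(cen[0]+q*np.cos(a),cen[1]+q*np.sin(a)) for q in rr],np.float32)
            v=cv2.remap(g,p[:,:1],p[:,1:],cv2.INTER_LINEAR).ravel(); E.append(p[np.argmax(sgn*(v[6:]-v[:-6]))+3])
        P=np.array([onz(c,q,z)[:2] for q in E]); print(nm,cfit(P),cfit(P,r))
E
python3 - <<'E'
from h import *
im=np.load('w4.npy'); c=dict(viewer.camera_info('wrist')); c.update(origin=np.array([601.671,-68.784,266.21]),rotation=np.array([-.265435,.0000593,-1.54475]))
arcs(im,c,[('foot',(277,208),(42,62),12,45,range(-172,-10,4),-1),
('head',(277,243),(8,18),87,8,range(30,151,6),-1),
('ring',(277,262),(48,66),121.5,31,[*range(38,70,3),*range(110,142,3),*range(75,105,3)],-1),
('bore',(277,268),(20,36),121.5,15,range(-150,-29,5),1)])
E
```

```text
foot (array([528.29, -70.81,  44.3 ]), 0.16) (array([527.39, -70.85]), 0.28)
head (array([-214746.86,  -11518.82,  215572.53]), 1.0) (array([528.33, -71.09]), 0.05)
ring (array([529.72, -71.09,  30.96]), 0.09) (array([529.77, -71.09]), 0.08)
bore (array([527.51, -70.86,  16.05]), 0.28) (array([528.74, -70.84]), 0.29)
```

```bash
python3 -m creep '-.001 0 -.005 0 0 0 50;0 0 -.005 0 0 0 50;0 0 -.006 0 0 0 50;0 0 -.006 0 0 0 50;0 0 -.006 0 0 0 50;0 0 -.006 0 0 0 50' ; python3 -m creep '0 0 -.005 0 0 0 50;0 0 -.005 0 0 0 50;0 0 -.005 0 0 0 50;0 0 -.005 0 0 0 50;0 0 0 0 0 0 50'
```

```text
time: 6.3
tool_pos: [530.3, -71.4, 136.4]
tcp_rot: [-3.142, 0.001, 0.025]
contact_force: [0.1, 0.5, -1.9]
grip_width: 58.5
finger_force: 30.0
time: 6.72
tool_pos: [529.9, -71.2, 116.1]
tcp_rot: [-3.141, 0.002, 0.025]
contact_force: [0.1, 0.1, -2.7]
grip_width: 58.5
finger_force: 30.0
```

```bash
python3 -m creep '0 0 -.003 0 0 0 50;0 0 -.003 0 0 0 50;0 0 -.001 0 0 0 50;0 0 -.001 0 0 0 50;0 0 -.001 0 0 0 50;0 0 0 0 0 0 50' ; python3 -m creep '0 0 -.0006 0 0 0 50;0 0 -.0006 0 0 0 50;0 0 0 0 0 0 50'
```

```text
time: 7.22
tool_pos: [530.4, -71.3, 108.2]
tcp_rot: [3.141, 0.0, 0.025]
contact_force: [-0.1, -0.1, -2.5]
grip_width: 58.9
finger_force: 30.0
time: 7.47
tool_pos: [530.4, -71.3, 107.0]
tcp_rot: [3.142, 0.0, 0.025]
contact_force: [-0.6, -0.4, -2.7]
grip_width: 58.4
finger_force: 30.0
```

```bash
for i in 1 ; do python3 -m creep '0 0 -.0006 0 0 0 50;0 0 0 0 0 0 50'; python3 -m creep '0 0 -.0006 0 0 0 50;0 0 0 0 0 0 50'; python3 -m creep '0 0 -.0006 0 0 0 50;0 0 0 0 0 0 50'; done | grep -E "pos|contact"
```

```text
tool_pos: [530.5, -71.3, 106.5]
contact_force: [-0.5, 0.9, -2.3]
tool_pos: [530.5, -71.4, 106.4]
contact_force: [-1.3, 0.6, 2.9]
tool_pos: [530.5, -71.4, 106.4]
contact_force: [-3.5, 1.1, 8.9]
```

The ring seated on contact at z 106.4, the height I expected. I open the gripper and lift.

```bash
python3 -m creep '0 0 .0008 0 0 0 75;0 0 0 0 0 0 90;0 0 0 0 0 0 100;0 0 0 0 0 0 100;0 0 0 0 0 0 100;0 0 0 0 0 0 100'; python3 -m creep '0 0 .02 0 0 0 100;0 0 .03 0 0 0 100;0 0 .03 0 0 0 100;-.03 0 .025 0 0 0 100;0 0 0 0 0 0 60;0 0 0 0 0 0 40;0 0 0 0 0 0 40;0 0 0 0 0 0 40'
python3 - <<'E'
from h import *
o=readout.get_obs(); c=viewer.camera_info('wrist'); im=viewer.capture('wrist'); np.save('w5.npy',im)
print(o['tool_pos'],c['origin'],c['rotation'],proj(c,(529,-71,88)),proj(c,(529,-71,55)))
cv2.imwrite('pics/w5.png',cv2.resize(im[110:290,180:380,::-1],None,fx=3,fy=3))
E
```

```text
time: 8.47
tool_pos: [530.4, -71.3, 105.9]
tcp_rot: [3.142, 0.0, 0.025]
contact_force: [0.4, 0.8, 0.0]
grip_width: 90.9
finger_force: 0.0
time: 9.13
tool_pos: [500.5, -71.3, 209.8]
tcp_rot: [-3.141, 0.002, 0.025]
contact_force: [0.2, 0.1, 0.4]
grip_width: 69.9
finger_force: 0.0
[500.46651101 -71.27419278 209.83279474] [570.51976212 -69.30658546 303.29847737] [-2.68996193e-01  1.22079069e-03 -1.54587658e+00] [277.31413547 180.23182881] [277.19763982 172.47544348]
```

View pics/w5.png

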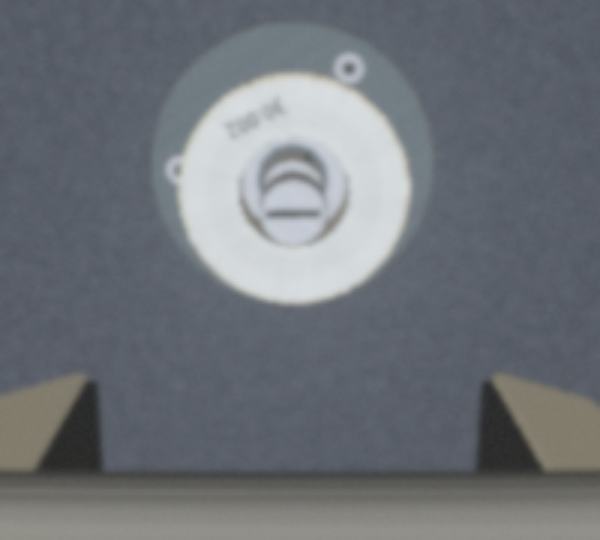

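The ring lies round the arbor, with its centre at about (278,172) and the head's top at (278,181). That agrees with an axis at about (529,-71). I move over and grip the head.

```bash
python3 -m creep '.0285 0 0 0 0 0 40;0 0 -.03 0 0 0 40;0 0 -.028 0 0 0 40;0 0 -.012 0 0 0 40;0 0 -.008 0 0 0 40;0 0 0 0 0 0 40'; python3 -m creep '0 0 0 0 0 0 20;0 0 0 0 0 0 10;0 0 0 0 0 0 10;0 0 0 0 0 0 10;0 0 0 0 0 0 10;0 0 0 0 0 0 10'; python3 -c "
from plant import readout;print(readout.get_obs()['moment'])"
```

```text
time: 9.68
tool_pos: [528.1, -71.0, 130.4]
tcp_rot: [-3.14, 0.005, 0.025]
contact_force: [0.0, -0.7, -0.1]
grip_width: 36.7
finger_force: 0.0
time: 10.18
tool_pos: [529.4, -71.4, 133.9]
tcp_rot: [3.141, -0.002, 0.025]
contact_force: [-0.6, 0.2, 2.1]
grip_width: 15.0
finger_force: 30.0
[ 0.01657147 -0.12355557  0.02673878]
```

```bash
python3 -m creep '0 0 .0001 0 0 .1 10;0 0 .0001 0 0 .1 10;0 0 .0001 0 0 .1 10;0 0 .0001 0 0 .1 10;0 0 .0001 0 0 .1 10;0 0 .0001 0 0 .1 10;0 0 .0001 0 0 .1 10;0 0 0 0 0 0 10'; python3 -m creep '0 0 0 0 0 0 40;0 0 0 0 0 0 40;0 0 0 0 0 0 40;0 0 0 0 0 0 40'
python3 - <<'E'
from h import *
o=readout.get_obs(); c=viewer.camera_info('wrist'); im=viewer.capture('wrist'); cv2.imwrite('pics/w6.png',cv2.resize(im[170:300,200:360,::-1],None,fx=4,fy=4)); print(o['tool_pos'],o['moment'],proj(c,(529,-71,88)),proj(c,(529,-71,82)))
E
```

```text
time: 10.85
tool_pos: [529.5, -71.6, 134.1]
tcp_rot: [3.14, -0.001, 0.728]
contact_force: [1.7, -0.9, -1.4]
grip_width: 15.0
finger_force: 30.0
time: 11.18
tool_pos: [528.6, -71.3, 133.7]
tcp_rot: [-3.141, 0.0, 0.724]
contact_force: [-0.2, -0.7, -0.1]
grip_width: 34.8
finger_force: 0.0
[528.61546921 -71.27427251 133.67377346] [-0.0279359  -0.0455532  -0.01317272] [278.03767459 266.72199294] [277.9804574  261.38943033]
```

View pics/w6.png

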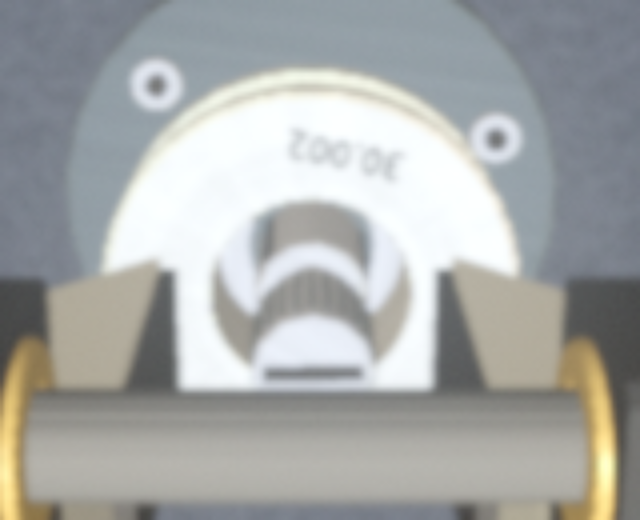

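The line still lies across the tool's y axis at row 263, so the head turned with the grip. I estimate the head's height against the ring's rim at row 192.5, which is independent of pose noise.

```bash
cat >> h.py <<'E'
def height(im,c,axis=(529,-71.)):
    # row of the line on the head / far rim of the ring top (z=55), along the image column of the axis
    u=int(round(proj(c,(*axis,85))[0])); g=cv2.GaussianBlur(im.min(2),(3,3),0).astype(np.float32)
    v0=int(proj(c,(*axis,85))[1]); col=g[:,u-4:u+5].mean(1)
    f=R.from_euler('xyz',c['rotation']).as_matrix()[:,1]; f=f[:2]/np.hypot(*f[:2]); far=np.r_[np.array(axis)+31*f,55]
    vf=proj(c,far)[1]; a=int(vf)-10; d=np.diff(col[a:a+20]); rf=a+.5+np.argmax(d[:])
    return dict(far_pred=round(vf,1),far_obs=rf,pred={z:round(proj(c,(*axis,z))[1]-vf,1) for z in(76,80,82,84,86,87,88)},col=[(i,int(col[i])) for i in range(int(rf)-6,v0+14)])
E
python3 - <<'E'
from h import *
im=cv2.imread('pics/w6.png')[:,:,::-1]; im=cv2.resize(im,None,fx=.25,fy=.25,interpolation=cv2.INTER_AREA); f=np.zeros((420,560,3),np.uint8); f[170:300,200:360]=im
print(height(f,viewer.camera_info('wrist')))
E
```

```text
{'far_pred': np.float64(190.7), 'far_obs': np.float64(186.5), 'pred': {76: np.float64(65.8), 80: np.float64(69.0), 82: np.float64(70.7), 84: np.float64(72.5), 86: np.float64(74.3), 87: np.float64(75.2), 88: np.float64(76.1)}, 'col': [(180, 147), (181, 147), (182, 147), (183, 148), (184, 150), (185, 156), (186, 171), (187, 194), (188, 217), (189, 225), (190, 216), (191, 201), (192, 202), (193, 218), (194, 237), (195, 247), (196, 250), (197, 250), (198, 250), (199, 250), (200, 249), (201, 247), (202, 241), (203, 234), (204, 226), (205, 222), (206, 222), (207, 220), (208, 219), (209, 219), (210, 227), (211, 236), (212, 243), (213, 245), (214, 246), (215, 247), (216, 248), (217, 247), (218, 241), (219, 226), (220, 201), (221, 176), (222, 162), (223, 158), (224, 157), (225, 157), (226, 158), (227, 158), (228, 160), (229, 168), (230, 185), (231, 206), (232, 223), (233, 231), (234, 231), (235, 225), (236, 209), (237, 186), (238, 164), (239, 150), (240, 144), (241, 142), (242, 142), (243, 142), (244, 142), (245, 144), (246, 148), (247, 159), (248, 179), (249, 202), (250, 220), (251, 230), (252, 233), (253, 234), (254, 234), (255, 234), (256, 234), (257, 234), (258, 233), (259, 228), (260, 213), (261, 185), (262, 152), (263, 138), (264, 154), (265, 179), (266, 187), (267, 168), (268, 142), (269, 129), (270, 130), (271, 133), (272, 138), (273, 143), (274, 146), (275, 146), (276, 148), (277, 153)]}
```

Run:
```python
from h import *
c=viewer.camera_info('wrist'); A=np.array((529,-71.)); f=R.from_euler('xyz',c['rotation']).as_matrix()[:,1]; f=f[:2]/np.hypot(*f[:2])
p=lambda r,z:proj(c,(*(A+r*f),z))[1]
print('arbor top',p(8.5,57),'seat far',p(22,35))
for z in(76,80,82,84,86,87,88): print(z,p(8,z)-p(8.5,57),p(0,z)-p(8.5,57),p(8,z-17)-p(8.5,57))
```

```text
arbor top 229.2193525659245 seat far 197.54784023388086
76 13.246321312560127 27.262018175144362 1.9993104798885497
80 16.227876752151303 30.532150813153464 4.457271553645427
82 17.77318254241885 32.22588060412829 5.727106104857569
84 19.356612573166643 33.96058268295246 7.025385025424157
86 20.979576850147225 35.73773723826355 8.353064854621152
87 21.80634381831905 36.64271600580571 9.028240691518278
88 22.643554772397067 37.558895278917305 9.711145021281823
```

Head top against arbor top gives z of about 82, so the screw has already dropped about 6 mm. Next I spin the open gripper back to near the wrist limit, then make the forward turn in a single grip.

```bash
R='x'; python3 -m creep '0 0 -.0025 0 0 .125 40;0 0 0 0 0 .125 40;0 0 0 0 0 .125 40;0 0 0 0 0 .125 40;0 0 0 0 0 .125 40;0 0 0 0 0 .125 40;0 0 0 0 0 .125 40' | grep -E "pos|rot|force"; python3 -m creep '0 0 0 0 0 .125 40;0 0 0 0 0 .125 40;0 0 0 0 0 .125 40;0 0 0 0 0 .125 40;0 0 0 0 0 .125 40;0 0 0 0 0 .125 40;0 0 0 0 0 .125 40' | grep -E "rot|contact"; python3 -m creep '0 0 0 0 0 .125 40;0 0 0 0 0 .125 40;0 0 0 0 0 .125 40;0 0 0 0 0 .125 40;0 0 0 0 0 .125 40;0 0 0 0 0 .125 40;0 0 0 0 0 .125 40' | grep -E "rot|contact";  python3 -m creep '0 0 0 0 0 .125 40;0 0 0 0 0 .125 40;0 0 0 0 0 .125 40;0 0 0 0 0 .125 40;0 0 0 0 0 .125 40;0 0 0 0 0 .125 40;0 0 0 0 0 .125 40;0 0 0 0 0 0 40' | grep -E "pos|rot|contact"
python3 - <<'E'
from h import *
o=readout.get_obs(); c=viewer.camera_info('wrist'); im=viewer.capture('wrist'); print(o['joint_positions'],o['tool_pos'])
np.save('w7.npy',im); u=int(round(proj(c,(529,-71,85))[0])); g=cv2.GaussianBlur(im.min(2),(3,3),0); print(u,g[215:272,u-3:u+4].mean(1).astype(int).tolist())
A=np.array((529,-71.)); f=R.from_euler('xyz',c['rotation']).as_matrix()[:,1]; f=f[:2]/np.hypot(*f[:2]); p=lambda r,z:proj(c,(*(A+r*f),z))[1]
print(p(8.5,57),[(z,round(p(8,z)-p(8.5,57),1)) for z in(76,80,82,84,88)])
E
```

```text
tool_pos: [528.8, -71.3, 131.2]
tcp_rot: [-3.141, -0.0, 1.605]
contact_force: [0.3, 0.4, -0.0]
finger_force: 0.0
tcp_rot: [-3.142, -0.0, 2.48]
contact_force: [0.4, 0.6, -0.2]
tcp_rot: [3.141, -0.0, -2.928]
contact_force: [-0.4, -0.3, 0.8]
tool_pos: [528.8, -71.3, 131.2]
tcp_rot: [3.141, -0.0, -2.054]
contact_force: [-0.1, -0.1, 0.2]
[-2.77707793e-01  5.40542685e-01  1.70382467e+00  1.07726894e-05
  8.97542169e-01 -2.93567922e+00] [528.81274362 -71.30488547 131.21819296]
274 [248, 249, 249, 249, 245, 230, 202, 177, 164, 161, 159, 159, 159, 159, 159, 160, 161, 167, 184, 206, 223, 232, 233, 228, 213, 189, 165, 151, 145, 144, 144, 144, 143, 144, 145, 150, 162, 182, 206, 224, 231, 233, 233, 233, 233, 233, 233, 232, 227, 212, 184, 150, 125, 118, 122, 129, 133]
233.0014713092913 [(76, np.float64(13.8)), (80, np.float64(17.0)), (82, np.float64(18.6)), (84, np.float64(20.2)), (88, np.float64(23.7))]
```

The head top still reads 82.3, so the screw is down. Now I grip and turn forward.

```bash
python3 -m creep '0 0 0 0 0 0 20;0 0 0 0 0 0 10;0 0 0 0 0 0 10;0 0 0 0 0 0 10;0 0 0 0 0 0 10;0 0 0 0 0 0 10' | grep -E "pos|rot|force|width"; python3 -m creep '0 0 -.0001 0 0 -.1 10;0 0 -.0001 0 0 -.125 10;0 0 -.00012 0 0 -.125 10;0 0 -.00012 0 0 -.125 10;0 0 -.00012 0 0 -.125 10;0 0 -.00012 0 0 -.125 10;0 0 -.00012 0 0 -.125 10;0 0 -.00012 0 0 -.125 10'; python3 -c "
from plant import readout;print(readout.get_obs()['moment'])"
```

```text
tool_pos: [529.5, -71.7, 131.4]
tcp_rot: [-3.14, 0.0, -2.059]
contact_force: [2.8, -2.1, -0.3]
grip_width: 15.1
finger_force: 30.0
time: 14.87
tool_pos: [529.3, -71.4, 130.4]
tcp_rot: [-3.141, 0.001, -3.04]
contact_force: [3.3, 0.1, -1.3]
grip_width: 15.1
finger_force: 30.0
[ 0.00907373 -0.64425793 -0.00388838]
```

No jam, since the forces and the torque about z are small. I continue forward.

```bash
python3 -m creep '0 0 -.00012 0 0 -.125 10;0 0 -.00012 0 0 -.125 10;0 0 -.00012 0 0 -.125 10;0 0 -.00012 0 0 -.125 10;0 0 -.00012 0 0 -.125 10;0 0 -.00012 0 0 -.125 10;0 0 -.00012 0 0 -.125 10;0 0 -.00012 0 0 -.125 10' | grep -E "pos|rot|force" ; python3 -m creep '0 0 -.00012 0 0 -.125 10;0 0 -.00012 0 0 -.125 10;0 0 -.00012 0 0 -.125 10;0 0 -.00012 0 0 -.125 10;0 0 -.00012 0 0 -.125 10;0 0 -.00012 0 0 -.125 10;0 0 -.00012 0 0 -.125 10;0 0 -.00012 0 0 -.125 10' | grep -E "pos|rot|force" ; python3 -c "
from plant import readout;print(readout.get_obs()['moment'])"
```

```text
tool_pos: [529.5, -71.2, 129.5]
tcp_rot: [3.14, 0.001, 2.243]
contact_force: [3.5, 0.9, -0.8]
finger_force: 30.0
tool_pos: [529.7, -71.2, 128.6]
tcp_rot: [3.14, -0.001, 1.243]
contact_force: [3.4, 0.6, -0.4]
finger_force: 30.0
[ 0.10125375 -0.78070652 -0.00844032]
```

```bash
python3 -m creep '0 0 -.00012 0 0 -.125 10;0 0 -.00012 0 0 -.125 10;0 0 -.00012 0 0 -.125 10;0 0 -.00012 0 0 -.125 10;0 0 -.00012 0 0 -.125 10;0 0 -.00012 0 0 -.125 10;0 0 -.00012 0 0 -.125 10;0 0 -.00012 0 0 -.125 10' | grep -E "pos|rot|force" ; python3 -m creep '0 0 -.00012 0 0 -.125 10;0 0 -.00012 0 0 -.125 10;0 0 -.00012 0 0 -.125 10;0 0 -.00012 0 0 -.125 10;0 0 -.00012 0 0 -.125 10;0 0 -.00012 0 0 -.125 10;0 0 -.00012 0 0 -.125 10;0 0 -.00012 0 0 -.125 10' | grep -E "pos|rot|force" ; python3 -m creep '0 0 -.00012 0 0 -.125 10;0 0 -.00012 0 0 -.125 10;0 0 -.00012 0 0 -.125 10;0 0 -.00012 0 0 -.125 10;0 0 -.00012 0 0 -.125 10;0 0 -.00012 0 0 -.125 10;0 0 -.0001 0 0 -.1 10;0 0 0 0 0 0 10'; python3 -m creep '0 0 0 0 0 0 10;0 0 0 0 0 0 10'
python3 - <<'E'
from h import *
o=readout.get_obs(); c=viewer.camera_info('wrist'); im=viewer.capture('wrist'); print(o['joint_positions'],o['tool_pos'],o['moment'])
np.save('w8.npy',im); cv2.imwrite('pics/w8.png',cv2.resize(im[170:300,200:360,::-1],None,fx=4,fy=4))
u=int(round(proj(c,(529,-71,80))[0])); g=cv2.GaussianBlur(im.min(2),(3,3),0); print(u,g[215:272,u-3:u+4].mean(1).astype(int).tolist())
A=np.array((529,-71.)); f=R.from_euler('xyz',c['rotation']).as_matrix()[:,1]; f=f[:2]/np.hypot(*f[:2]); p=lambda r,z:proj(c,(*(A+r*f),z))[1]
print(p(8.5,57),[(z,round(p(8,z)-p(8.5,57),1)) for z in(74,76,78,80,82)],'seat far',p(22,35),'ring far',p(31,55))
E
```

```text
tool_pos: [529.9, -71.4, 127.8]
tcp_rot: [3.141, -0.002, 0.243]
contact_force: [4.5, 0.6, -1.8]
finger_force: 30.0
tool_pos: [529.8, -71.6, 126.8]
tcp_rot: [-3.141, -0.002, -0.757]
contact_force: [4.1, -1.5, -1.1]
finger_force: 30.0
time: 18.2
tool_pos: [529.6, -71.7, 125.9]
tcp_rot: [-3.14, -0.001, -1.604]
contact_force: [3.4, -2.4, -1.4]
grip_width: 15.1
finger_force: 30.0
time: 18.37
tool_pos: [529.6, -71.7, 125.9]
tcp_rot: [-3.14, -0.001, -1.597]
contact_force: [5.2, -1.9, -0.9]
grip_width: 15.0
finger_force: 30.0
[-2.77905545e-01  5.48720442e-01  1.70751312e+00 -2.28233021e-04
  8.83485801e-01  2.89023854e+00] [529.58786137 -71.68316382 125.9167516 ] [-0.2520038  -0.81492074 -0.01029737]
275 [246, 247, 247, 247, 248, 248, 248, 245, 232, 208, 180, 162, 156, 154, 153, 154, 154, 154, 154, 154, 159, 173, 195, 214, 220, 208, 183, 157, 143, 139, 138, 139, 139, 139, 140, 146, 159, 183, 208, 225, 232, 233, 233, 233, 233, 234, 234, 232, 224, 205, 175, 141, 117, 110, 114, 121, 125]
236.06698623839253 [(74, np.float64(13.0)), (76, np.float64(14.6)), (78, np.float64(16.3)), (80, np.float64(18.0)), (82, np.float64(19.7))] seat far 202.60131696470282 ring far 196.1067341685752
```

View pics/w8.png

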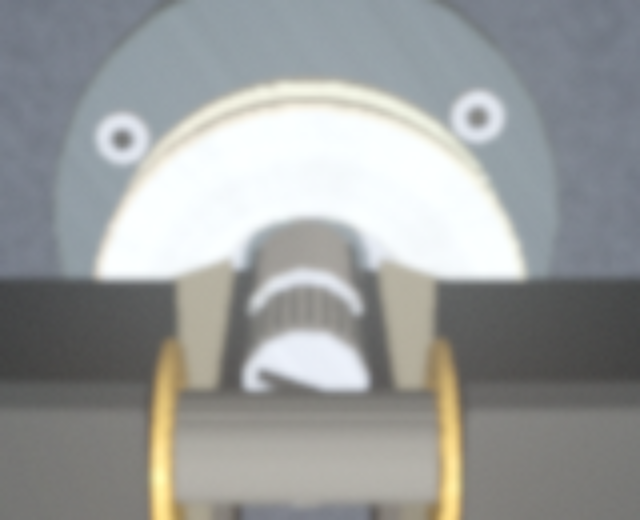

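The view shows the ring flat on its seat and the head gripped with its line unslipped. The head top at row 252 gives z of about 77, a travel of roughly 11.3 mm, inside the 10.2–13.8 mm band. I hand in.

```bash
python3 -c "
from plant import order;print(order.close_job())"
```

```text
the job is handed in; nothing more can be done
None
```

I handed the job in, with no verdict shown: the ring is flat on its seat and released, and the screw dropped into its thread and was turned forward about 0.93 turn to roughly 11.3 mm travel (estimated from the camera), with the head still gripped.

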